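# Fit a bayonet filter cartridge to a bench water polisher

## Task

Fit the blue-topped filter cartridge into the collar of the white water polisher: lower it upright onto the collar, feel for the two slots, push it down gently against the spring and turn it clockwise, without forcing it against its end stop, so that it springs up into its lock and stays there when you let go. Never push, pull or turn it against the polisher with more than about 40 N, and leave the pen, tweezers, dropper bottle, amber bottle and tally counter where they are.

Things in the scene. Friction and masses are not known exactly. Their poses are not given: they have to be found in the camera images.
- cartridge_centre (a point): Centre of the loose filter cartridge, 34.5 mm above its underside; z is its axis, up; x is along its bar. About 0.14 kg, 69 mm tall, starts standing upright on the bench. White round shaft 36 mm across, 0 to 29 mm up, foot edge chamfered 4 mm; blue round head 48 mm across, 29 to 37 mm up. It looks and works the same after a half turn.
- collar_mouth (a point): Centre of the collar's mouth, level with its rim, 86 mm above the bench; z up, x and y as the housing's. Bore 38.6 mm across with two opposite slots for the lugs, about 12 mm wide: lugs enter within about 5 degrees of a slot's middle. With the lugs resting on the rim the cartridge's centre is 24.5 mm above this point; over the slots it drops freely 6 mm.
- pen_black: black pen, 142 x 12 x 10 mm, lying on the bench; leave it alone
- tweezers: steel tweezers, 124 x 10 x 9 mm, lying on the bench; leave them alone
- dropper_white: white dropper bottle, 27 mm across, 66 mm tall; origin under its middle; leave it alone
- oil_amber: small amber bottle with a black cap, 31 mm across, 62 mm tall; origin under its middle; leave it alone
- tally_counter: grey hand tally counter, 66 x 58 x 25 mm; origin under its middle; leave it alone
- cartridge: The same cartridge, at the middle of its underside. Two lugs stick out of its shaft at +x and -x, in line with the bar's ends: 8 mm wide, 48 mm across both, from 10 to 16 mm above the underside.
- polisher: Fixed water polisher, at the middle of its underside on the bench: white housing 120 x 120 x 50 mm, its front (-x) with a dark panel; grey collar 62 mm across and 36 mm tall on its top. The collar's slots lie near the housing's +x and -x, but it is clamped up to 35 degrees (0.61 rad) either way round from there; this is not measured: look or feel for it.
- cartridge_bar (a point): Middle of the cartridge's blue upright finger bar, 18.5 mm above its centre. The bar is 42 mm long (along x), 14 mm thick (along y) and reaches from 37 to 69 mm above the cartridge's underside; grip it across its thickness, from above.
- spring_plate (a point): Top of the round white spring plate inside the collar when it is not pressed, 16 mm below the rim (a fixed point). It pushes the cartridge's underside up: 3 N at first, 0.5 N more per mm, hard stop 11.5 mm lower. Let go without turning, the cartridge springs back to stand here in its slots (to be gripped anew if need be), its centre 18.5 mm above the rim.
- lock_point (a point): Where the cartridge's centre is when locked, 15 mm above the rim. To get there, push the centre at least 3 mm (5 to 7 is safe, hard stop at 8) below this point, turn clockwise seen from above, under a tooth; from the slot's middle it may rise anywhere 38 to 56 degrees on, then comes a solid stop (anticlockwise is blocked); aim at 47 and let it rise: the spring lifts the lugs 3 mm into a notch.
Mind the look-alikes: they are no part of the job. Of the things like the cartridge, leave any that is green; of the rest the smaller one is meant.

How it is judged:
By the outcome, as a careful person would: the job done as asked, in the order asked, and still so for the second after the job is handed in, with the robot touching nothing.
It also fails if it takes over 72 s, if anything falls off the work surface, if the arm or the gripper's body presses on something with over 40 N, if the wrist force passes 120 N, or if a joint passes its speed limit or range.

## Robot

A 6-joint arm with a two-finger parallel gripper is mounted at the origin on a cart in front of the work surface, level with it; the furniture and walls round the work are solid. World frame = base frame: x ahead of the robot, y to its left, z up, the work surface at z = 0. Lengths are in m, angles in degrees, forces in N, time in s.
With the tool pointing down it reaches from about 0.25 to 0.725 m from the base axis. Payload 9.7 kg.
Tool frame: the origin (TCP) lies midway between the tips of the shut fingers; the grasp point (between the pads) lies 19 mm behind it; y points along the fingers, z is the direction in which the jaws open and shut, and the axes are right-handed (so a half turn about y gives the same grasp; the last joint's range is limited). The gripper opens to 85 mm and grips with 20 to 120 N. Pads are 22 mm wide; open, the fingers measure 114 mm over their backs; the gripper's body (76 mm by 85 mm) begins 54 mm behind the grasp point. The pads swing forward as they close: fully open they stand 13 mm farther back than shut.
Start: joints at [69.729, 4.979, 10.078, 95.1, 0, 90], TCP at [0.191, 0.516, 0.231] pointing down, gripper open.
Joint ranges: [-179.16, 179.16], [-48.56, 103.87], [-65.8, 70.77], [-126.05, 130.52], [-82.76, 87.17], [-180, 180]. Speed limits (degrees/s): [127.2, 127.2, 147.25, 180, 180, 180].

## Interface

Orientations are given as [roll, pitch, yaw] about the fixed x, y, z axes, in that order (R = Rz(yaw) Ry(pitch) Rx(roll)).
In Python, from plant import bot gives the robot as it stands.
- The arm moves only by the tool send_rows, never from a script. Its argument "deltas" is a list that holds one entry, the list of rows, each a list of 4 numbers: the shift along the world's x, y, z in m, then the turn about the world's z in rad. In form: [[[dx, dy, dz, turn], ...]]. A call has 1 to 10 rows; each row shifts and turns the commanded pose from where the row before left it; what a row does not reach is not made up. A row lasts 1/12 s, in which the tool goes at most 41.7 mm and 7.16 degrees, less where a joint would pass 70% of its speed; a pose out of reach is approached as far as the arm can. A call with a gripper value outside its range is refused whole. "gripper" is the gripper command: -1 is fully open, 1 is shut, values between are in proportion, set as the call begins (left out, the last holds). The fingers move at their own pace and stop on an object; "newtons" is the grip in N (left out, the last holds). Time passes only in rows, so rows that do not move let the fingers close. It gives the time, the measured TCP pose, the force and the opening at its end, in the units of the state.
- bot.sense(): the state, without advancing time (a new reading comes with each control period).
- bot.camera(name): name is "scene" or "top" or "wrist"; returns a dict with "pixels" (480x640x3 uint8, red, green, blue), "intrinsics" (3x3 intrinsics, pixels), "k1" (the pictures are not rectified: a ray, as slopes to the right and down, at radius r is drawn at 1 + k1 r^2 times it, then the intrinsics apply), "extrinsics" (4x4, takes a point from camera to world coordinates); the wrist camera has in their place "T_tool_cam" (4x4, takes a point from camera to tool coordinates, whose origin is the TCP and whose axes are the tool frame's). Camera axes: x right, y down, z forward; pixel columns grow to the right and rows downward; lengths in m; the calibration is good to about 2 mm. A picture is of the moment at which its call begins: read the wrist's pose just before it. There is no depth.
- bot.sign_off(): hands the job in, once; it reports no verdict.
Trained networks look in a picture, given as the dict that the camera call returned (one of the last four; its "shot" number tells which), for a name from the list of things; names that differ only in an ending like _2 or _b are one class to them, and where a whole thing is asked for, a point or a joint stands for the part that bears it (a point fixed in the world has none). Each returns a list of dicts, best first, with "score" (0 to 1); they miss things now and then, are a little off and sometimes report something else, mostly with a low value. They report only what shows in the picture. A call takes as long as a camera call. They do not tell look-alikes from the thing itself.
- bot.trace(picture, name): "region" (480x640 bool, what is visible of it).
- bot.spot_point(picture, name): "xyz" ([x, y, z] in m, in world coordinates, good to about 4 mm: a listed point, or the origin of a listed thing).
The state is a dict: "time": time; "joints": joint angles; "joint_vel": joint speeds; "joint_efforts": joint torques, N m; "position": TCP position; "orientation": TCP orientation; "contact_force": force on the tool from outside, world axes, zero at the start; "torque": the same for the moment, N m; "opening": opening from 0.0 (shut) to 1.0 (fully open).
Only numpy, scipy, OpenCV 4.12 (cv2) and the standard library are available. Lean on these libraries where they do the work, as an engineer would, in place of code of your own. Each camera call takes 0.05 s, during which the arm holds its last target.

## Working session

There is one attempt and no reset: what is moved stays moved. The work goes in short steps, Python scripts to look and compute and a tool call to move; the robot and the scene stay as the last step left them, time stands still between calls to the robot, and variables do not carry over. Pictures are saved under pics/ and viewed, and the job is handed in when it is done.

Besides the shell and the picture viewer there is one more tool, called in YAML: its name, and indented under it one key for each argument. send_rows: Moves the arm, as the interface text tells. Its arguments: {"type":"object","properties":{"deltas":{"type":"array","items":{"type":"array","items":{"type":"array","items":{"type":"number"}}}},"gripper":{"type":"number"},"newtons":{"type":"number"}},"required":["deltas"]}

```bash
ls; mkdir -p pics; cat > h.py <<'E'
import numpy as np, cv2
from plant import bot
def save(n,p): cv2.imwrite('pics/'+n+'.png',cv2.cvtColor(p,cv2.COLOR_RGB2BGR))
E
python3 - <<'E'
from h import *
s=bot.sense(); print({k:np.round(v,3).tolist() for k,v in s.items()})
for n in ['scene','top','wrist']:
    c=bot.camera(n); save(n+'0',c['pixels']); print(n,c['intrinsics'].tolist() if hasattr(c['intrinsics'],'tolist') else c['intrinsics'],c['k1'],np.round(c.get('extrinsics',c.get('T_tool_cam')),4).tolist())
    for k in ['cartridge','polisher','collar_mouth','cartridge_bar','cartridge_centre','spring_plate']:
        try: print(k,[(round(d['score'],2),np.round(d['xyz'],4).tolist()) for d in bot.spot_point(c,k)])
        except Exception as e: print(k,e)
E
```

```text
pics
{'time': 0.0, 'joints': [69.728, 5.009, 10.035, 95.102, -0.001, 90.0], 'joint_vel': [0.049, 0.004, -0.009, 0.009, -0.009, 0.068], 'joint_efforts': [-0.002, -52.038, 46.482, 0.016, -0.0, -0.0], 'position': [0.19, 0.516, 0.231], 'orientation': [-90.076, -0.001, -20.272], 'contact_force': [0.32, -0.044, 0.897], 'torque': [0.017, 0.026, -0.011], 'opening': 1.0}
scene [[528.6313404834553, 0.0, 323.0169499306221], [0.0, 528.6313404834553, 241.6455505079571], [0.0, 0.0, 1.0]] 0.037869385249449494 [[0.5036, -0.565, 0.6536, -0.2592], [-0.8639, -0.3185, 0.3903, -0.5122], [-0.0123, -0.7611, -0.6485, 0.9007], [0.0, 0.0, 0.0, 1.0]]
cartridge [(0.77, [0.4093, -0.0186, 0.0006]), (0.72, [0.4556, 0.1931, 0.0022]), (0.6, [0.453, 0.0697, 0.0006])]
polisher [(0.74, [0.5464, -0.1247, -0.0007])]
collar_mouth [(0.76, [0.5439, -0.1233, 0.0833])]
cartridge_bar [(0.82, [0.4508, 0.1911, 0.0521]), (0.75, [0.415, -0.0183, 0.0533]), (0.72, [0.4621, 0.0706, 0.0699]), (0.2, [0.5485, -0.1259, -0.003])]
cartridge_centre [(0.79, [0.4568, 0.0705, 0.0452]), (0.73, [0.452, 0.1907, 0.0345]), (0.72, [0.4125, -0.0192, 
[... 638 characters left out ...]
.5434, -0.1238, 0.0861]), (0.68, [0.4572, 0.1889, 0.0339])]
cartridge_bar [(0.8, [0.4627, 0.0713, 0.0671]), (0.66, [0.453, 0.1902, 0.0543]), (0.61, [0.4089, -0.0195, 0.0546])]
cartridge_centre [(0.67, [0.4589, 0.0766, 0.0428]), (0.65, [0.4528, 0.1882, 0.0365]), (0.59, [0.4111, -0.0193, 0.0322])]
spring_plate [(0.94, [0.5495, -0.1226, 0.0702])]
wrist [[398.4394896413349, 0.0, 320.18308444652905], [0.0, 398.4394896413349, 241.01361792576566], [0.0, 0.0, 1.0]] -0.07484396670083483 [[-0.0, 0.9511, 0.3089, -0.0791], [-0.001, -0.3089, 0.9511, -0.1423], [1.0, -0.0003, 0.001, -0.0008], [0.0, 0.0, 0.0, 1.0]]
cartridge []
polisher []
collar_mouth []
cartridge_bar []
cartridge_centre []
spring_plate []
```

View pics/scene0.png

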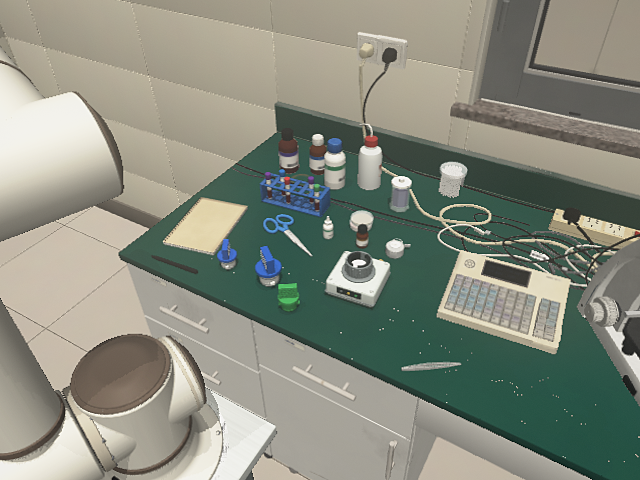

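View pics/top0.png

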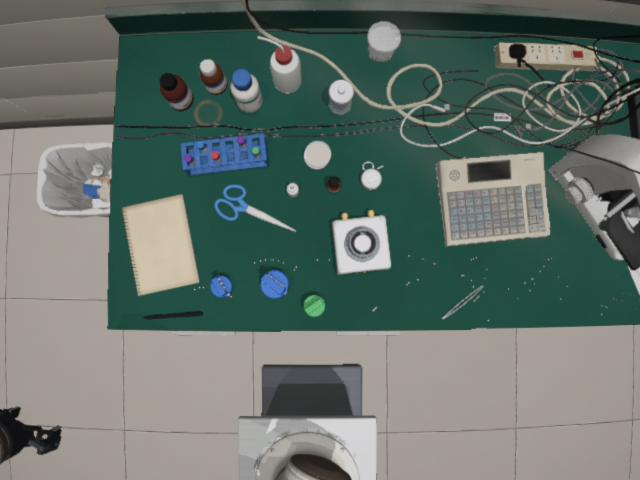

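The small blue cartridge is at top (221,286) / scene (228,255). A larger blue one is at top (274,284) and a green one at top (314,306). By the description I choose the small blue one, and I'll check it in a close crop.

```bash
python3 - <<'E'
from h import *
a=cv2.imread('pics/top0.png'); b=cv2.imread('pics/scene0.png')
A=cv2.resize(a[255:325,190:340],None,fx=5,fy=5,interpolation=3); B=cv2.resize(b[225:325,205:305],(350,350),interpolation=3)
cv2.imwrite('pics/crop0.png',cv2.resize(np.hstack([A,B]),(800,255)))
E
```

send_rows:
  deltas:
    - [[0.026, -0.032, 0, 0], [0.026, -0.032, 0, 0], [0.026, -0.032, 0, 0], [0.026, -0.032, 0, 0], [0.026, -0.032, 0, 0], [0.026, -0.032, 0, 0], [0.026, -0.032, 0, 0], [0.026, -0.032, 0, 0], [0.026, -0.032, 0, 0], [0.026, -0.032, 0, 0]]

```text
time: 1.88
position: [0.4515, 0.194, 0.2316]
orientation: [-90.0, -0.0, -20.3]
contact_force: [1.1, 1.3, 0.2]
opening: 1.0
```

View pics/crop0.png

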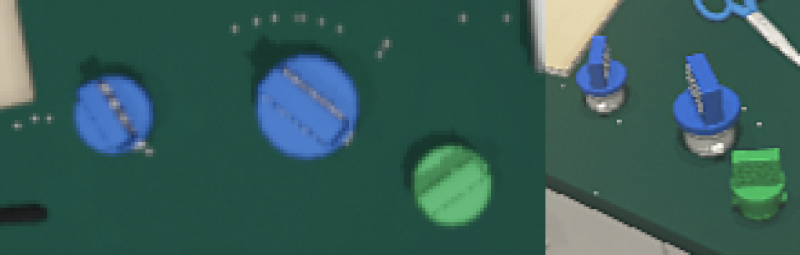

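The crop shows the smaller blue cartridge at (113,114), the clearly larger blue one at (308,105), and the green one at (452,185). The choice is confirmed.

```bash
cat >> h.py <<'E'
from scipy.spatial.transform import Rotation as Ro
def wrist(name):
    s=bot.sense(); c=bot.camera('wrist')
    T=np.eye(4); T[:3,:3]=Ro.from_euler('xyz',s['orientation'],degrees=True).as_matrix(); T[:3,3]=s['position']
    E=T@c['T_tool_cam']; save(name,c['pixels']); return c,E,s
def ray(c,E,u,v):
    K=c['intrinsics']; d=np.array([(u-K[0][2])/K[0][0],(v-K[1][2])/K[1][1]]); q=d.copy()
    for _ in range(30): q=d/(1+c['k1']*(q@q))
    return E[:3,3],E[:3,:3]@np.array([q[0],q[1],1])
def onz(c,E,u,v,z):
    o,r=ray(c,E,u,v); return o+r*(z-o[2])/r[2]
def proj(c,E,P):
    p=np.linalg.inv(E)@np.append(P,1); q=p[:2]/p[2]; q=q*(1+c['k1']*(q@q)); K=c['intrinsics']; return q[0]*K[0][0]+K[0][2],q[1]*K[1][1]+K[1][2]
E
python3 - <<'E'
from h import *
c,E,s=wrist('w1'); print(s['position'],s['orientation'],s['opening'])
for k in ['cartridge','cartridge_bar','cartridge_centre']:
    print(k,[(round(d['score'],2),np.round(d['xyz'],4).tolist()) for d in bot.spot_point(c,k)])
E
```

```text
[0.45146988 0.194049   0.23159098] [-8.99672119e+01 -3.30445577e-02 -2.02700203e+01] 1.0003320609244581
cartridge [(0.86, [0.455, 0.1912, -0.0038]), (0.74, [0.4582, 0.0685, 0.0021]), (0.7, [0.4072, -0.0198, -0.0012]), (0.34, [0.6723, 0.0349, 0.0056])]
cartridge_bar [(0.83, [0.4573, 0.1898, 0.0562]), (0.78, [0.4602, 0.0724, 0.0666])]
cartridge_centre [(0.81, [0.4104, -0.0169, 0.0357]), (0.76, [0.4522, 0.1885, 0.0383]), (0.57, [0.4565, 0.0722, 0.0435])]
```

View pics/w1.png

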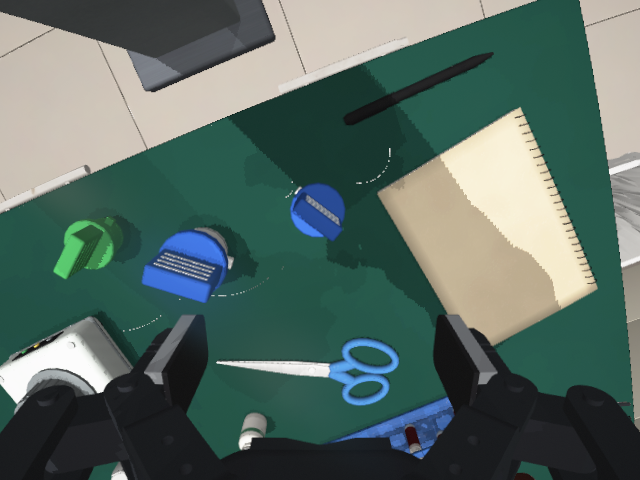

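```bash
python3 - <<'E'
from h import *
c=bot.camera('wrist');E=None
s=bot.sense()
T=np.eye(4); T[:3,:3]=Ro.from_euler('xyz',s['orientation'],degrees=True).as_matrix(); T[:3,3]=s['position'];E=T@c['T_tool_cam']
t=bot.camera('top')
ims=[]
for cam,X,(u,v,w) in ((c,E,(270,165,100)),(t,t['extrinsics'],(196,261,50))):
    f=400/w
    im=cv2.resize(cv2.cvtColor(cam['pixels'][v:v+w,u:u+w],cv2.COLOR_RGB2BGR),(400,400),interpolation=3)
    ps=0
    for yaw,col in ((30,(0,0,255)),):
        a=np.radians(yaw); ex=np.array([np.cos(a),np.sin(a),0]); ey=np.array([-ex[1],ex[0],0])
        for z in (.037,.069):
            P=[np.array([.4525,.190,z])+sx*.021*ex+sy*.007*ey for sx,sy in((1,1),(1,-1),(-1,-1),(-1,1))]
            q=np.array([(np.array(proj(cam,X,p))+.5-[u,v])*f for p in P],np.int32)
            cv2.polylines(im,[q],True,col if z>.05 else (0,255,255),1)
        q=np.array([(np.array(proj(cam,X,np.array([.4525+.024*np.cos(g),.19+.024*np.sin(g),.037])))+.5-[u,v])*f for g in np.linspace(0,6.28,50)],np.int32)
        cv2.polylines(im,[q],True,(0,255,0),1)
    ims.append(im)
cv2.imwrite('pics/fit1.png',np.hstack(ims))
E
```

```text
(no output)
```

View pics/fit1.png

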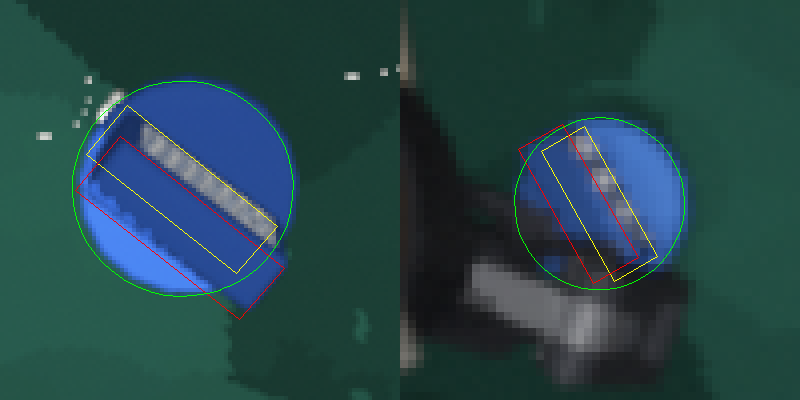

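send_rows:
  deltas:
    - [[0, -0.001, -0.01, 0.12], [0, -0.001, -0.01, 0.12], [0, -0.001, -0.01, 0.12], [0, 0, -0.01, 0.12], [0, 0, -0.01, 0.12], [0, 0, -0.01, 0.12], [0, 0, -0.01, 0.12], [0, 0, 0, 0]]

```text
time: 2.85
position: [0.4491, 0.194, 0.1596]
orientation: [-90.0, 0.1, 28.3]
contact_force: [-0.2, 0.5, 0.4]
opening: 0.997
```

```bash
cat > ov.py <<'E'
from h import *
import sys
def ov(c,E,X,Y,yaw,name,win=None,zoff=0,extra=()):
    im=cv2.cvtColor(c['pixels'],cv2.COLOR_RGB2BGR); u,v,w=win; f=600/w
    im=cv2.resize(im[v:v+w,u:u+w],(600,600),interpolation=3)
    a=np.radians(yaw); ex=np.array([np.cos(a),np.sin(a),0]); ey=np.array([-ex[1],ex[0],0])
    tp=lambda P:np.array([(np.array(proj(c,E,p))+.5-[u,v])*f for p in P],np.int32)
    for z,col in ((.037,(0,255,255)),(.069,(0,0,255))):
        cv2.polylines(im,[tp([np.array([X,Y,z+zoff])+sx*.021*ex+sy*.007*ey for sx,sy in((1,1),(1,-1),(-1,-1),(-1,1))])],True,col,1)
    for z in (.029,.037): cv2.polylines(im,[tp([np.array([X+.024*np.cos(g),Y+.024*np.sin(g),z+zoff]) for g in np.linspace(0,6.28,60)])],True,(0,255,0),1)
    cv2.imwrite('pics/'+name+'.png',im)
E
python3 - <<'E'
from ov import *
c,E,s=wrist('w2'); print(s['position'],s['orientation'])
for k in ['cartridge','cartridge_bar','cartridge_centre']:
    print(k,[(round(d['score'],2),np.round(d['xyz'],4).tolist()) for d in bot.spot_point(c,k)])
p=proj(c,E,np.array([.4525,.19,.05])); print(p)
ov(c,E,.4525,.19,27,'fit2',(int(p[0])-80,int(p[1])-80,160))
E
```

```text
[0.44907326 0.19400105 0.15956943] [-89.98022226   0.13610679  28.32439527]
cartridge [(0.88, [0.4533, 0.1935, -0.0017]), (0.76, [0.4584, 0.0724, -0.0012]), (0.64, [0.4542, 0.189, 0.0551]), (0.63, [0.4073, -0.0194, -0.0023])]
cartridge_bar [(0.95, [0.4619, 0.0738, 0.0675]), (0.6, [0.4516, 0.19, 0.0547])]
cartridge_centre [(0.7, [0.4096, -0.0157, 0.0367]), (0.68, [0.4535, 0.1868, 0.0391]), (0.67, [0.4585, 0.0702, 0.0444])]
(np.float64(313.00778229498457), np.float64(239.69528795925245))
```

View pics/fit2.png

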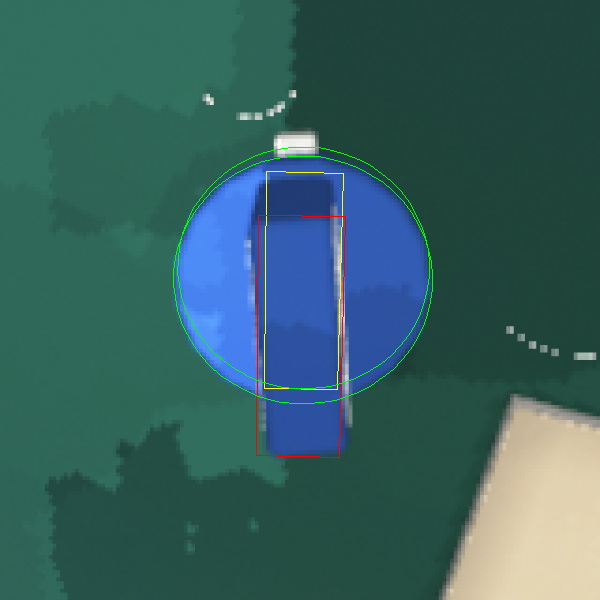

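send_rows:
  deltas:
    - [[0.004, -0.004, -0.01, 0.04], [0, 0, -0.015, 0], [0, 0, -0.018, 0], [0, 0, -0.015, 0], [0, 0, -0.01, 0], [0, 0, 0, 0], [0, 0, 0, 0]]

```text
time: 3.63
position: [0.4545, 0.189, 0.0937]
orientation: [-90.0, -0.0, 30.1]
contact_force: [-0.2, -0.0, -0.0]
opening: 0.994
```

```bash
python3 - <<'E'
from ov import *
c,E,s=wrist('w3'); print(s['position'],s['orientation'])
p=proj(c,E,np.array([.4525,.19,.05])); print(p)
ov(c,E,.4525,.19,30.5,'fit3',(int(p[0])-100,int(p[1])-100,200))
E
```

```text
[0.45453092 0.18904927 0.09374274] [-9.00004169e+01 -8.21711362e-04  3.01013587e+01]
(np.float64(324.67484757861877), np.float64(274.61154968920863))
```

View pics/fit3.png

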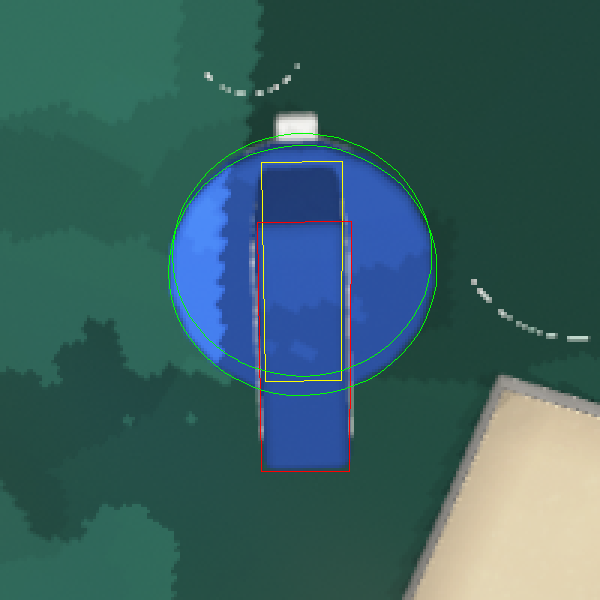

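send_rows:
  deltas:
    - [[-0.002, 0.001, -0.01, 0.005], [0, 0, -0.014, 0], [0, 0, -0.014, 0], [0, 0, -0.01, 0], [0, 0, -0.003, 0], [0, 0, 0, 0], [0, 0, 0, 0]]

```text
time: 4.27
position: [0.4528, 0.19, 0.0428]
orientation: [-90.0, -0.0, 30.4]
contact_force: [0.3, -0.4, 0.1]
opening: 1.002
```

send_rows:
  deltas:
    - [[0, 0, 0, 0], [0, 0, 0, 0], [0, 0, 0, 0], [0, 0, 0, 0], [0, 0, 0, 0], [0, 0, 0, 0], [0, 0, 0, 0], [0, 0, 0, 0], [0, 0, 0, 0], [0, 0, 0, 0]]
  gripper: 1
  newtons: 50

```text
time: 5.1
position: [0.4527, 0.19, 0.0425]
orientation: [-90.0, -0.0, 30.4]
contact_force: [-0.3, -0.0, 3.0]
opening: 0.155
```

send_rows:
  deltas:
    - [[0, 0, 0.005, 0], [0, 0, 0.015, 0], [0, 0, 0.025, 0], [0, 0, 0.03, 0], [0, 0, 0.03, 0], [0, 0, 0.03, 0], [0, 0, 0.015, 0], [0, 0, 0.005, 0], [0, 0, 0, 0]]

```text
time: 5.85
position: [0.4529, 0.1901, 0.1981]
orientation: [-90.0, -0.1, 30.4]
contact_force: [0.4, 0.5, -3.0]
opening: 0.156
```

```bash
python3 - <<'E'
from ov import *
c,E,s=wrist('w4'); print(s['position'],s['orientation'],s['contact_force'],s['opening'])
t=bot.camera('top');sc=bot.camera('scene')
for cam in (t,sc):
  for k in ['polisher','collar_mouth','spring_plate']:
    print(k,[(round(d['score'],2),np.round(d['xyz'],4).tolist()) for d in bot.spot_point(cam,k)])
g=[]
for cam in (t,sc):
    u,v=np.array(proj(cam,cam['extrinsics'],np.array([.546,-.125,.086]))).astype(int); print(u,v)
    g.append(cv2.resize(cam['pixels'][v-38:v+38,u-38:u+38],(400,400),interpolation=3))
save('collar4',np.hstack(g))
E
```

```text
[0.45288121 0.19009026 0.19813894] [-9.00105819e+01 -7.73298398e-02  3.04372452e+01] [ 0.39830727  0.50779156 -2.96530534] 0.15601468945996533
polisher [(0.89, [0.5484, -0.1209, -0.0007])]
collar_mouth [(0.68, [0.544, -0.1228, 0.0876])]
spring_plate [(0.65, [0.5483, -0.1261, 0.0708])]
polisher [(0.74, [0.5467, -0.1246, -0.0])]
collar_mouth [(0.66, [0.5434, -0.125, 0.0852])]
spring_plate [(0.98, [0.5449, -0.1272, 0.0695]), (0.64, [0.4537, 0.1905, 0.1932]), (0.47, [0.4516, 0.1927, 0.1549])]
362 242
358 259
```

View pics/collar4.png

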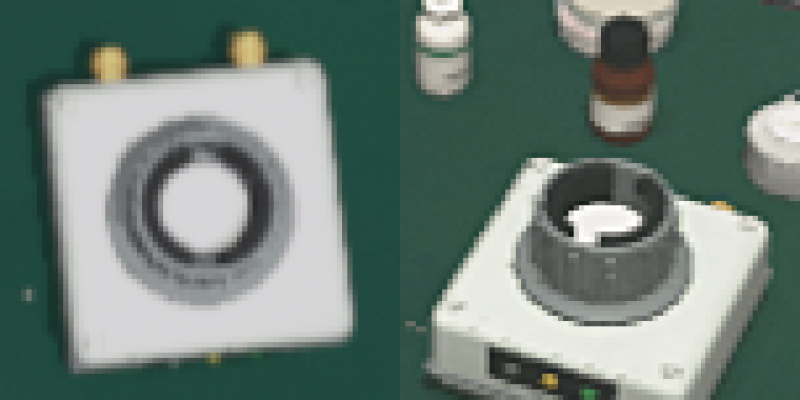

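View pics/w4.png

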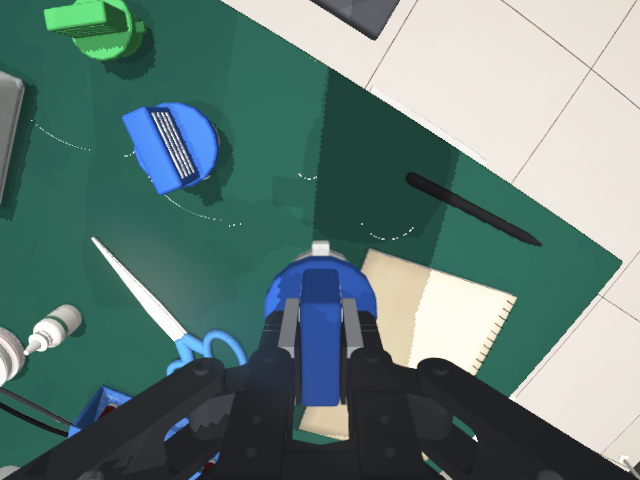

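send_rows:
  deltas:
    - [[0.01, -0.02, 0, -0.05], [0.018, -0.032, 0, -0.05], [0.018, -0.032, 0, -0.05], [0.018, -0.032, 0, -0.05], [0.018, -0.032, 0, -0.05], [0.018, -0.032, 0, -0.05], [0.018, -0.032, 0, -0.05], [0.018, -0.032, 0, -0.05], [0.018, -0.032, 0, -0.06], [0.018, -0.032, 0, -0.07]]

```text
time: 7.13
position: [0.6251, -0.1199, 0.197]
orientation: [-90.0, 0.0, -0.1]
contact_force: [-0.2, 1.0, -1.0]
opening: 0.149
```

send_rows:
  deltas:
    - [[0.008, -0.008, 0, 0], [0, 0, 0, 0], [0, 0, 0, 0]]

```text
time: 7.38
position: [0.6325, -0.1265, 0.1963]
orientation: [-90.0, 0.1, 0.0]
contact_force: [-0.2, 0.4, -1.2]
opening: 0.154
```

```bash
python3 - <<'E'
from ov import *
c,E,s=wrist('w5'); print(s['position'],s['orientation'],s['contact_force'],s['opening'])
for k in ['polisher','collar_mouth','spring_plate']:
    print(k,[(round(d['score'],2),np.round(d['xyz'],4).tolist()) for d in bot.spot_point(c,k)])
print(proj(c,E,np.array([.545,-.125,.086])))
E
```

```text
[ 0.63249546 -0.12653267  0.19634599] [-8.99719117e+01  8.21409303e-02  2.03732882e-02] [-0.20378313  0.3734336  -1.17923071] 0.15383289809797906
polisher [(0.77, [0.5442, -0.1267, 0.0005]), (0.26, [0.5461, -0.1231, 0.0855])]
collar_mouth [(0.76, [0.545, -0.1199, 0.0904])]
spring_plate [(0.84, [0.5518, -0.1229, 0.0684])]
(np.float64(323.5551036718364), np.float64(98.83306817942841))
```

View pics/w5.png

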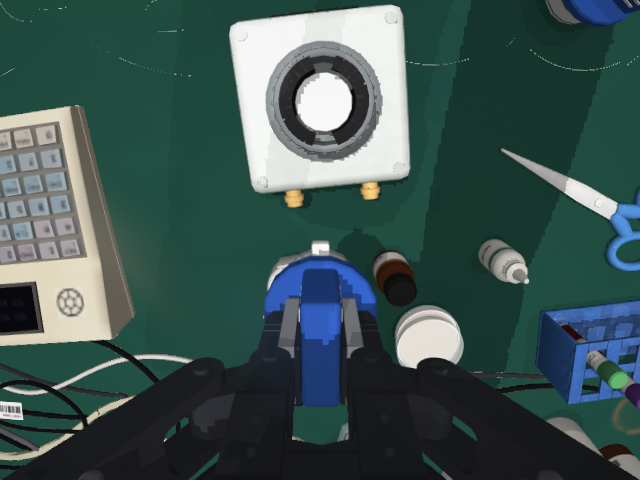

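```bash
python3 - <<'E'
from ov import *
p=cv2.imread('pics/w5.png'); cv2.imwrite('pics/z5.png',cv2.resize(p[30:170,250:390],(600,600),interpolation=3))
E
```

```text
(no output)
```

View pics/z5.png

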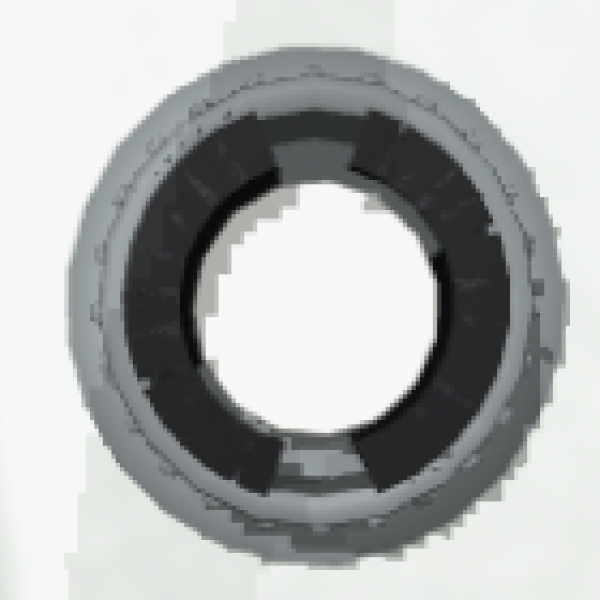

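```bash
python3 - <<'E'
from ov import *
c,E,s=wrist('w6')
f=140/600
U=lambda a,b,z=.086: onz(c,E,250+(a+.5)*f-.5,30+(b+.5)*f-.5,z)
for n,z,P in (('annulus',.086,[(122,300),(512,300)]),('slots outer',.086,[(311,115),(324,490)]),('slots in',.086,[(315,184),(320,434)])):
    q=[U(*p,z) for p in P]; m=(q[0]+q[1])/2; d=q[1]-q[0]
    print(n,np.round(m,4),np.linalg.norm(d).round(4),np.degrees(np.arctan2(d[1],d[0])).round(2))
im=c['pixels']; 
# overlay circles
z=cv2.cvtColor(im[30:170,250:390],cv2.COLOR_RGB2BGR); z=cv2.resize(z,(600,600),interpolation=3)
for r,col in ((.0193,(0,0,255)),(.031,(0,255,0)),):
  for h,h2 in ((.086,1),):
    q=np.array([((np.array(proj(c,E,np.array([.545+r*np.cos(g),-.125+r*np.sin(g),h])))-[250,30]+.5)/f-.5) for g in np.linspace(0,6.3,80)],np.int32)
    cv2.polylines(z,[q],True,col,1)
q=np.array([((np.array(proj(c,E,np.array([.545+.031*np.cos(g),-.125+.031*np.sin(g),.05])))-[250,30]+.5)/f-.5) for g in np.linspace(0,6.3,80)],np.int32)
cv2.polylines(z,[q],True,(0,255,255),1)
cv2.imwrite('pics/z6.png',z)
E
```

```text
annulus [ 0.5453 -0.1237  0.086 ] 0.0552 90.18
slots outer [ 0.5463 -0.1236  0.086 ] 0.0511 2.35
slots in [ 0.5468 -0.1236  0.086 ] 0.0341 1.47
```

View pics/z6.png

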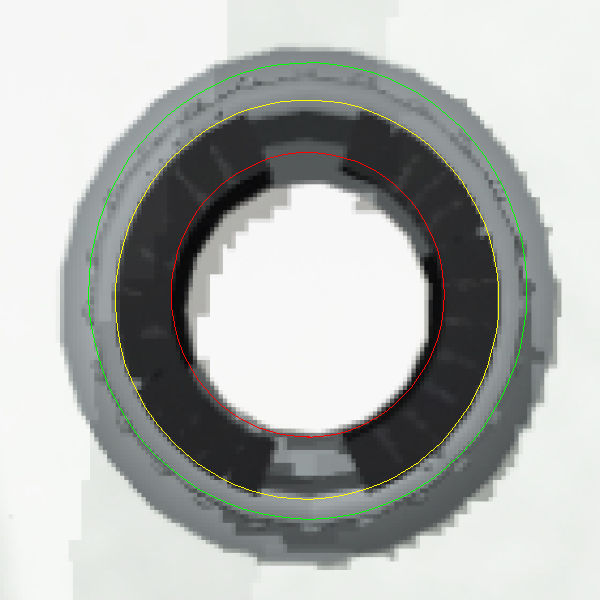

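```bash
cat >> h.py <<'E'
def collar(c,E,guess,thr=75,zr=.086):
    """radial edge search: dark annulus outer boundary, unprojected at rim"""
    g=cv2.cvtColor(c['pixels'],cv2.COLOR_RGB2GRAY).astype(np.float32)
    pts=[];prof=[]
    rs=np.arange(.016,.031,.0002)
    for a in np.radians(np.arange(0,360,2)):
        P=[proj(c,E,np.array([guess[0]+r*np.cos(a),guess[1]+r*np.sin(a),zr])) for r in rs]
        P=np.array(P,np.float32)
        v=cv2.remap(g,P[None,:,0],P[None,:,1],cv2.INTER_LINEAR)[0]
        i=np.where((v[:-1]<thr)&(v[1:]>=thr)&(rs[:-1]>.023))[0]
        if len(i): pts.append([guess[0]+rs[i[0]]*np.cos(a),guess[1]+rs[i[0]]*np.sin(a)])
        prof.append(v[(rs>.0205)&(rs<.0225)].mean())
    pts=np.array(pts)
    from scipy.optimize import least_squares
    f=least_squares(lambda q:np.hypot(pts[:,0]-q[0],pts[:,1]-q[1])-q[2],[*guess[:2],.028],loss='soft_l1',f_scale=.0003)
    return f.x,np.array(prof),len(pts),np.median(abs(f.fun))
E
python3 - <<'E'
from ov import *
for i in range(2):
    c,E,s=wrist('w7%d'%i); print(s['time'],s['position'],s['orientation'])
x,p,n,r=collar(c,E,(.546,-.125)); print(np.round(x,4),n,r)
x,p,n,r=collar(c,E,x[:2]); print(np.round(x,4),n,r)
print(np.round(p).astype(int).tolist())
E
```

```text
7.6333 [ 0.63226507 -0.12504944  0.19775867] [-9.00013809e+01 -2.54916589e-02  1.47704656e-01]
7.6833 [ 0.63231358 -0.1251828   0.19779595] [-9.00039472e+01 -3.19865355e-02  1.39472960e-01]
[ 0.5463 -0.1251  0.0269] 180 0.0001375203807692793
[ 0.5463 -0.1251  0.0269] 180 0.000131321456182866
[153, 151, 143, 143, 143, 143, 143, 140, 119, 55, 39, 39, 39, 39, 39, 44, 47, 43, 39, 39, 38, 39, 40, 39, 38, 39, 38, 39, 39, 39, 40, 40, 41, 41, 41, 41, 41, 41, 42, 41, 41, 42, 42, 52, 44, 42, 42, 41, 41, 42, 41, 41, 42, 42, 43, 43, 43, 43, 43, 43, 43, 47, 49, 45, 43, 43, 51, 56, 46, 44, 46, 52, 54, 45, 42, 41, 44, 46, 42, 42, 42, 42, 42, 58, 78, 80, 80, 80, 81, 82, 83, 84, 82, 82, 81, 81, 80, 82, 72, 48, 43, 44, 44, 44, 44, 51, 49, 44, 44, 44, 44, 45, 57, 56, 46, 43, 43, 43, 45, 45, 44, 44, 44, 43, 43, 47, 49, 45, 43, 43, 42, 41, 46, 51, 42, 41, 41, 41, 43, 50, 48, 42, 40, 40, 40, 40, 39, 38, 39, 39, 39, 42, 49, 43, 39, 38, 39, 44, 40, 37, 38, 42, 44, 39, 37, 37, 38, 40, 36, 36, 36, 37, 39, 78, 115, 122, 128, 135, 143, 153]
```

send_rows:
  deltas:
    - [[-0.02, 0, 0, 0.027], [-0.03, 0, 0, 0], [-0.025, 0, 0, 0], [-0.011, 0, -0.01, 0], [0, 0, -0.015, 0], [0, 0, -0.015, 0], [0, 0, -0.008, 0], [0, 0, 0, 0], [0, 0, 0, 0], [0, 0, 0, 0]]

```text
time: 8.57
position: [0.5469, -0.126, 0.1502]
orientation: [-90.0, -0.1, 1.6]
contact_force: [0.1, -1.2, -2.0]
opening: 0.152
```

```bash
python3 - <<'E'
from ov import *
c,E,s=wrist('w8'); print(s['time'],s['position'],s['orientation'],s['contact_force'],s['torque'],s['opening'])
E
```

```text
8.5667 [ 0.54693047 -0.1259915   0.15018633] [-9.00143060e+01 -5.35498963e-02  1.63177024e+00] [ 0.0655577  -1.21260777 -1.96765001] [-0.01457364  0.01749254 -0.01982645] 0.15191180372637686
```

View pics/w8.png

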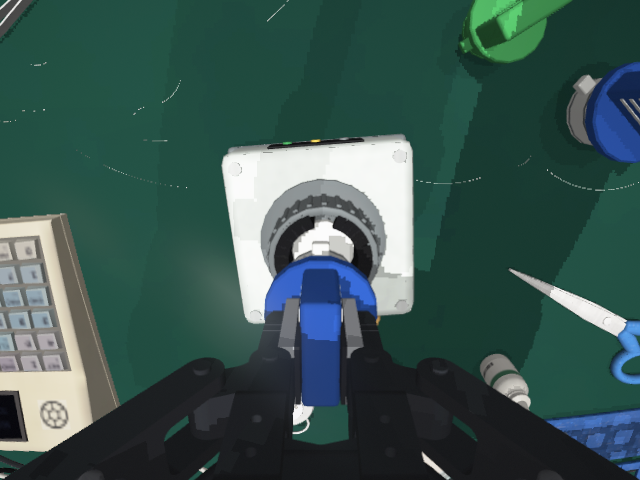

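send_rows:
  deltas:
    - [[0, 0, -0.008, 0], [0, 0, -0.008, 0], [0, 0, -0.004, 0], [0, 0, 0, 0], [0, 0, 0, 0], [0, 0, 0, 0]]

```text
time: 9.12
position: [0.5466, -0.1261, 0.1294]
orientation: [-90.0, -0.0, 1.6]
contact_force: [0.4, 0.0, -0.7]
opening: 0.157
```

send_rows:
  deltas:
    - [[0, 0.001, -0.002, 0], [0, 0, -0.002, 0], [0, 0, -0.002, 0], [0, 0, -0.002, 0], [0, 0, 0, 0], [0, 0, 0, 0]]

```text
time: 9.62
position: [0.5465, -0.1251, 0.1211]
orientation: [-90.0, 0.0, 1.6]
contact_force: [0.4, 0.4, -1.3]
opening: 0.15
```

send_rows:
  deltas:
    - [[0, 0, -0.001, 0], [0, 0, -0.001, 0], [0, 0, -0.001, 0], [0, 0, -0.001, 0], [0, 0, 0, 0], [0, 0, 0, 0]]

```text
time: 10.12
position: [0.5465, -0.125, 0.1172]
orientation: [-90.0, 0.0, 1.6]
contact_force: [0.0, 0.1, -2.3]
opening: 0.151
```

send_rows:
  deltas:
    - [[0, 0, -0.001, 0], [0, 0, -0.001, 0], [0, 0, -0.001, 0], [0, 0, -0.001, 0], [0, 0, 0, 0], [0, 0, 0, 0]]

```text
time: 10.62
position: [0.5465, -0.1251, 0.1131]
orientation: [-90.0, 0.0, 1.6]
contact_force: [-0.3, 1.5, -1.8]
opening: 0.154
```

send_rows:
  deltas:
    - [[0, 0, -0.001, 0], [0, 0, -0.001, 0], [0, 0, -0.001, 0], [0, 0, 0, 0], [0, 0, 0, 0]]

```text
time: 11.03
position: [0.5466, -0.1251, 0.1105]
orientation: [-90.0, -0.0, 1.6]
contact_force: [-2.4, 1.5, 2.3]
opening: 0.158
```

send_rows:
  deltas:
    - [[0, 0, -0.001, 0], [0, 0, -0.001, 0], [0, 0, -0.001, 0], [0, 0, -0.001, 0], [0, 0, 0, 0], [0, 0, 0, 0]]

```text
time: 11.53
position: [0.5466, -0.1251, 0.1063]
orientation: [-90.0, -0.0, 1.6]
contact_force: [-1.6, 0.3, 2.9]
opening: 0.155
```

send_rows:
  deltas:
    - [[0, 0, -0.001, 0], [0, 0, -0.001, 0], [0, 0, -0.001, 0], [0, 0, 0, 0], [0, 0, 0, 0]]

```text
time: 11.95
position: [0.5466, -0.1251, 0.1034]
orientation: [-90.0, -0.0, 1.6]
contact_force: [-2.1, 1.3, 5.5]
opening: 0.156
```

```bash
python3 - <<'E'
from ov import *
c,E,s=wrist('w9'); print(s['time'],s['position'],s['orientation'],s['contact_force'],s['torque'],s['opening'],s['joints'])
E
```

```text
11.95 [ 0.54661294 -0.12508066  0.1034443 ] [-9.00018216e+01 -1.65172728e-02  1.61431649e+00] [-2.09086279  1.33395797  5.46583366] [0.15704953 0.47239465 0.00513969] 0.15550965745663117 [-1.28902088e+01  5.81064489e+00 -3.15557527e+00  8.10173328e+01
  2.37329982e-03 -1.45045247e+01]
```

View pics/w9.png

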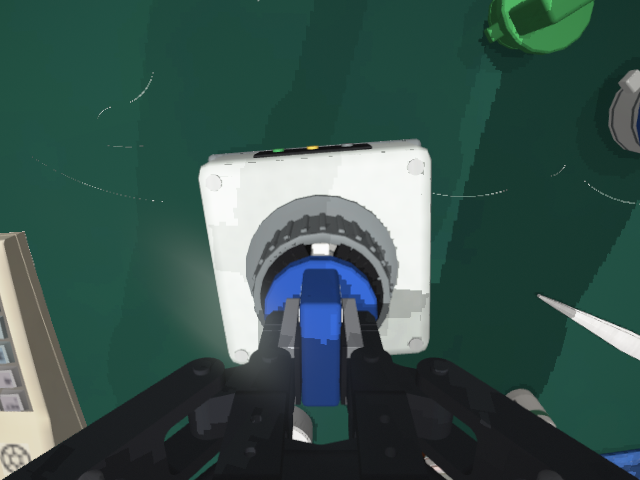

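send_rows:
  deltas:
    - [[0, 0, -0.0005, -0.03], [0, 0, 0, -0.05], [0, 0, 0, -0.05], [0, 0, 0, -0.05], [0, 0, 0, -0.05], [0, 0, 0, -0.05]]

```text
time: 12.5
position: [0.5468, -0.1247, 0.1031]
orientation: [-90.0, -0.0, -14.5]
contact_force: [-1.9, 2.7, 5.3]
opening: 0.154
```

```bash
python3 - <<'E'
from h import *
s=bot.sense(); print(s['position'],s['orientation'],s['contact_force'],s['torque'],s['opening'])
E
```

```text
[ 0.54684237 -0.12471657  0.10310452] [-8.99523145e+01 -3.48507739e-02 -1.45448099e+01] [-1.91027799  2.71322237  5.34799034] [0.67360953 0.42458673 0.05173739] 0.15351487448830684
```

send_rows:
  deltas:
    - [[0, 0, 0, -0.05], [0, 0, 0, -0.05], [0, 0, 0, -0.05], [0, 0, 0, -0.05], [0, 0, 0, -0.05], [0, 0, 0, -0.05], [0, 0, 0, -0.04]]

```text
time: 13.08
position: [0.5469, -0.1246, 0.1031]
orientation: [-89.9, -0.0, -34.0]
contact_force: [-1.4, 3.0, 5.5]
opening: 0.152
```

```bash
python3 - <<'E'
from h import *
s=bot.sense(); print(s['position'],s['orientation'],s['contact_force'],s['torque'],s['opening'])
E
```

```text
[ 0.54687127 -0.12463802  0.10307317] [-8.99325021e+01 -1.47779114e-02 -3.40309204e+01] [-1.42388099  3.02507677  5.50986246] [0.64512214 0.30768909 0.1010232 ] 0.15206929686964663
```

send_rows:
  deltas:
    - [[0, 0, 0, -0.04], [0, 0, 0, -0.04], [0, 0, 0, -0.04], [0, 0, 0, -0.04], [0, 0, 0, -0.03], [0, 0, 0, -0.01], [0, 0, 0, 0], [0, 0, 0, 0]]

```text
time: 13.75
position: [0.5468, -0.1247, 0.1031]
orientation: [-89.9, -0.0, -45.3]
contact_force: [-1.8, 3.3, 5.0]
opening: 0.156
```

```bash
python3 - <<'E'
from h import *
s=bot.sense(); print(s['position'],s['orientation'],s['contact_force'],s['torque'],s['opening'])
E
```

```text
[ 0.54683265 -0.12465084  0.10307879] [-8.99382430e+01 -1.04694051e-04 -4.53482036e+01] [-1.77297038  3.28738596  4.96804025] [ 0.69372218  0.35273992 -0.02072422] 0.15624246461308552
```

Turned 47° with no stop torque. Now I'll let it rise to the lock height (TCP about 0.109).

send_rows:
  deltas:
    - [[0, 0, 0.001, 0], [0, 0, 0.001, 0], [0, 0, 0.001, 0], [0, 0, 0.001, 0], [0, 0, 0.001, 0], [0, 0, 0, 0], [0, 0, 0, 0]]

```text
time: 14.33
position: [0.5466, -0.1249, 0.1079]
orientation: [-90.0, 0.0, -45.4]
contact_force: [-0.5, 4.1, 4.1]
opening: 0.154
```

send_rows:
  deltas:
    - [[0, 0, 0.0005, 0], [0, 0, 0.0005, 0], [0, 0, 0.0005, 0], [0, 0, 0, 0], [0, 0, 0, 0]]

```text
time: 14.75
position: [0.5465, -0.125, 0.109]
orientation: [-90.0, 0.0, -45.4]
contact_force: [-0.8, 4.5, 0.6]
opening: 0.153
```

send_rows:
  deltas:
    - [[0, 0, 0, 0], [0, 0, 0, 0], [0, 0, 0, 0], [0, 0, 0, 0], [0, 0, 0, 0], [0, 0, 0, 0], [0, 0, 0, 0], [0, 0, 0, 0]]
  gripper: -0.3

```text
time: 15.42
position: [0.5466, -0.1251, 0.1093]
orientation: [-90.0, -0.0, -45.4]
contact_force: [-0.2, 0.2, 0.7]
opening: 0.65
```

send_rows:
  deltas:
    - [[0, 0, 0.01, 0], [0, 0, 0.02, 0], [0, 0, 0.03, 0], [0, 0, 0.03, 0], [0, 0, 0.03, 0], [0, 0, 0.01, 0], [0, 0, 0, 0], [0, 0, 0, 0]]

```text
time: 16.08
position: [0.5468, -0.1251, 0.2393]
orientation: [-90.0, -0.0, -45.4]
contact_force: [0.1, -1.2, -0.3]
opening: 0.652
```

```bash
python3 - <<'E'
from ov import *
c,E,s=wrist('w10'); print(s['position'],s['orientation'],s['contact_force'],s['opening'])
for z in (0.0665,):
    p=proj(c,E,np.array([.5465,-.125,.12])); print(p)
    w=200;u=min(max(int(p[0])-100,0),440);v=min(max(int(p[1])-100,0),280)
    ov(c,E,.5465,-.125,-45.3,'fit10',(u,v,w),zoff=z)
sc=bot.camera('scene')
u,v=np.array(proj(sc,sc['extrinsics'],np.array([.5465,-.125,.11]))).astype(int)
ov(sc,sc['extrinsics'],.5465,-.125,-45.3,'sc10',(u-40,v-40,80),zoff=.0665)
for cam in (c,sc):
  for k in ['cartridge_bar','cartridge_centre']:
    print(k,[(round(d['score'],2),np.round(d['xyz'],4).tolist()) for d in bot.spot_point(cam,k)])
E
```

```text
[ 0.54678351 -0.125115    0.23933477] [-8.99834724e+01 -3.65233576e-02 -4.53638189e+01] [ 0.06280157 -1.16977918 -0.29590274] 0.6518377723530916
(np.float64(320.56197305367), np.float64(232.087692485344))
cartridge_bar [(0.72, [0.5479, -0.1227, 0.1213]), (0.17, [0.5505, -0.1262, 0.0648])]
cartridge_centre []
cartridge_bar [(0.96, [0.5467, -0.1247, 0.1205]), (0.95, [0.4583, 0.0713, 0.0751]), (0.6, [0.414, -0.0148, 0.0553])]
cartridge_centre [(0.72, [0.4173, -0.0168, 0.037]), (0.71, [0.5473, -0.1253, 0.1032]), (0.57, [0.4545, 0.0722, 0.0457])]
```

View pics/fit10.png

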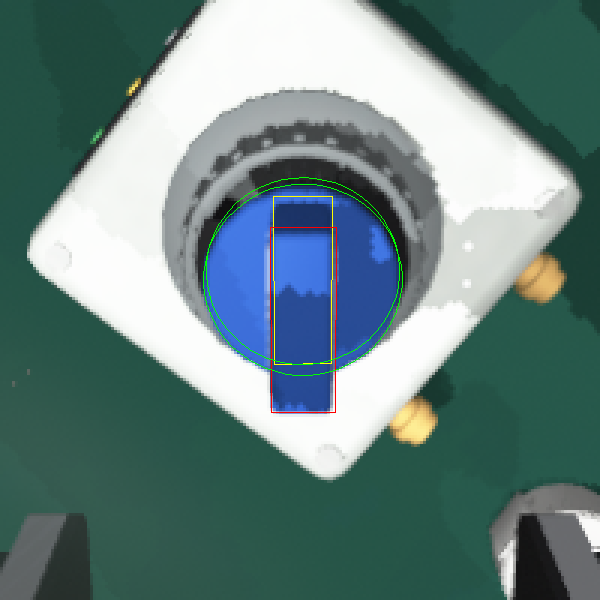

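View pics/sc10.png

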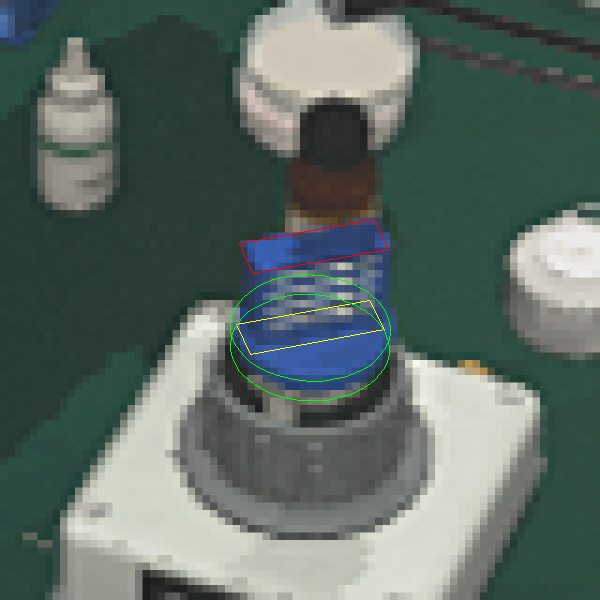

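The wrist crop shows the cartridge's blue bar at about (302,320), still about 47° round from the slots. In both views the bar and head sit where the model puts them at lock height. The robot is clear, so I'm handing in.

```bash
python3 - <<'E'
from h import *
print(bot.sign_off())
E
```

```text
the job is handed in; nothing more can be done
None
```

The smaller blue-topped cartridge is in the polisher's collar and, as far as I can measure, locked. I handed the job in at about 16 s, with the gripper open and lifted well clear.

- **Fit:** I found the collar slots at about +1.7° and lowered the cartridge upright. It dropped into the slots at the first try. I then pushed about 6 mm below lock height and turned it 47° clockwise, with no sign of reaching the end stop.
- **Forces:** The readings I took during the fit stayed under about 8 N.
- **Lock:** As I let it rise, the upward force fell from about 4 N to 0.6 N at the expected lock height, which fits the lugs seating in the notch.
- **Last checks after release:** In the wrist and scene pictures the cartridge stayed at −45.4°, matching a model drawn at lock height (centre at z ≈ 0.101 m). The networks put its centre at 0.103 m and its bar at about 0.121 m, where 0.1195 m was expected; both are within their stated error.
- **Limits:** I did not tug it to prove the lock. I kept the arm away from the other objects, but did not re-measure where they stand.

No check failed or disagreed.

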